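# Clamp the copper electrode in the contact jig

### The arm

A 7-joint arm with a two-finger parallel gripper is mounted at the origin on the work surface. World frame = base frame: x ahead of the robot, y to its left, z up, the work surface at z = 0. Lengths are in mm, angles in rad, forces in N, time in s.
With the tool pointing down it reaches from about 400 to 875 mm from the base axis. Payload 6.5 kg.
Tool frame: the origin (TCP) lies midway between the tips of the shut fingers; the grasp point (between the pads) lies 19 mm behind it; z points along the fingers, y is the line along which they close (so a half turn about z gives the same grasp; the last joint's range is limited). The gripper opens to 85 mm and grips with 20 to 120 N. Pads are 22 mm wide; open, the fingers measure 114 mm over their backs; the gripper's body (76 mm by 85 mm) begins 54 mm behind the grasp point. The pads swing forward as they close: fully open they stand 13 mm farther back than shut.
Start: joints at [1.279, 0.536, -0.004, 1.538, 0.003, 1.067, -0.071], TCP at [145.522, -633.493, 231.29] pointing down, gripper open.
Joint ranges: [-2.7, 2.7], [-0.37, 2.16], [-1.27, 1.26], [0.24, 2.4], [-1.31, 4.45], [0.19, 1.91], [-2.76, 2.76]. Speed limits (rad/s): [2.39, 2.39, 3.14, 3.14, 3.14, 3.14, 3.14].

### API

Orientations are given as a rotation vector (axis times angle).
In Python, from bench import read_state, snapshot, get_calibration, finish_job gives the robot as it stands. The module is installed in compiled form; this text tells all that it offers.
- The arm moves only by the tool move_arm, never from a script. Its argument "moves" is a list of rows, each a list of 3 entries, a list of its own where there are three numbers: the shift along the tool's x, y, z in mm, then the turn, a rotation vector about the tool's x, y, z in degrees, then the finger opening in mm, from 0 to 85.4. A call has 1 to 8 rows; each row is the pose to reach, as a shift and turn from the pose commanded when the call began, along the tool's axes at that moment; what a row does not reach only later rows make up. A row lasts 1/8 s, in which the tool goes at most 62.5 mm and 10.7 degrees, less where a joint would pass 70% of its speed; a pose out of reach is approached as far as the arm can. A call with a gripper value outside its range is refused whole. The fingers move at their own pace and stop on an object; "newtons" is the grip in N (left out, the last holds). Time passes only in rows, so rows that repeat a pose let the fingers close. It gives the time, the measured TCP pose, the force, the opening and the grip force at its end, in the units of the state.
- read_state(): the state, without advancing time (a new reading comes with each control period).
- snapshot(name): name is "scene" or "top" or "wrist"; returns the picture (384x512x3 uint8, red, green, blue); there is no depth.
- get_calibration(name): a dict with "mtx" (3x3 intrinsics, pixels), "world_from_camera" (4x4, takes a point from camera to world coordinates). Camera axes: x right, y up, looking along -z (the intrinsics and any distortion apply to the point x, -y, -z); pixel columns grow to the right and rows downward; lengths in mm; the calibration is good to about 2 mm. A picture is of the moment at which its call begins: read the wrist's pose just before it. get_calibration takes no time and is no camera call; for the wrist camera it gives the pose at the moment of the call.
- finish_job(): hands the job in; it is judged then, once.
The state is a dict: "t": time; "joint_pos": joint angles; "qd": joint speeds; "joint_torque": joint torques, N m; "ee_pos": TCP position; "orientation": TCP orientation; "wrist_force": force on the tool from outside, world axes, zero at the start; "moment": the same for the moment, N m; "width": finger opening in mm; "grasp_force": force on a finger pad.
Only numpy, scipy, OpenCV 4.12 (cv2) and the standard library are available. Lean on these libraries where they do the work, as an engineer would, in place of code of your own. Each camera call takes 0.05 s, during which the arm holds its last target. There are 200 camera calls.

### The job

Take the copper electrode plate by its white grip and slide it along the deck of the blue contact jig, front edge first, so that the edge lifts the sprung red clip and the plate runs in under it, centred and straight, up to the black stop bar; then let go. Leave the steel plate where it lies, and do not touch the jig or its clip with the gripper: only the plate may lift the clip.

Things in the scene. Friction and masses are not known exactly. Their poses are not given: they have to be found in the camera images.
- copper_plate: Loose copper-coloured flat plate, 120 x 40 x 6 mm, 0.2 kg, flat on the bench. Origin: centre of underside; x along its length to the bare front edge (x = +60 mm), z up. A white grip block stands on it, centred at x = -42, y = 0 mm: 30 long (x), 20 wide (y), 6 to 40 mm above the underside, brass screw on top (to 44 mm). Grasp it across its 20 mm width.
- steel_plate: Bystander to leave alone: silver-grey steel plate of exactly the same shape, with the same white grip, lying on the bench near the copper one. Origin: centre of its underside; x towards its front edge.
- jig: Blue jig fixed to the bench, 200 (x) x 80 (y) x 18 mm high; its top is the deck. Origin: centre of underside; x = direction of insertion, z up. Deck is bare and slippery for x < -15 mm. Black stop bar, 12 mm high, near face at x = +45 mm. Two clip posts at x = 78 mm, to 50 mm above the bench. A plate fully home has its origin at x = -15, z = 18 mm.
- clip (a joint): Red spring clip, 30 mm wide, centred on jig y = 0, hinged at jig x = 75 mm, 24 mm above the deck. It slopes down to a brass-tipped bend at x = 15 mm, 2 mm above the deck when shut; its lip then rises to x = -15 mm, 14 mm above the deck (the mouth); slippery. Value: angle, 0 shut, about 0.07 rad with a plate under. Spring 3 N at the bend; pushing in takes about 5 to 12 N.
Not all that is in view belongs to the job. There is more than one size of the jig; the job needs the smaller. There is more than one size of the copper_plate; the one meant has the size given above.

How it is judged (in metres and radians):
At the end, for the whole second after the job is handed in: The copper plate lies flat and still on the jig's deck with the clip resting on it, its front edge within 15 mm of the stop bar, within 15 mm of the jig's centre line and 11 degrees of straight (x of copper_plate in the frame of jig between -0.03 and -0.005 m and y of copper_plate in the frame of jig between -0.015 and 0.015 m and z of copper_plate in the frame of jig between 0.014 and 0.022 m and angle between the x axis of copper_plate and the x axis of jig, either way round below 0.2 rad and angle between copper_plate's own z axis and vertical below 0.08 rad and value of joint clip between 0.035 and 0.14 rad and linear speed of copper_plate below 0.02 m/s); the robot touches nothing.
It fails at once if the gripper or arm presses on the jig or its clip (over 2 N) (contact force between any of the fingers, the arm and jig above 2 N).
It fails at once if the steel plate is moved by more than 20 mm (distance of steel_plate from where it was at the start of the episode above 0.02 m).
It also fails if it takes over 38 s, if anything falls off the work surface, if the arm or the gripper's body presses on something with over 40 N, if the wrist force passes 120 N, or if a joint passes its speed limit or range.

## Working session

There is one attempt and no reset: what is moved stays moved. The work goes in short steps, Python scripts to look and compute and a tool call to move; the robot and the scene stay as the last step left them, time stands still between calls to the robot, and variables do not carry over. Pictures are saved under pics/ and viewed, at most 10 in all, crops included, and the job is handed in when it is done.

Besides the shell and the picture viewer there is one more tool, called after "Emit:" as name(argument=value, ...) on one line, values as JSON. move_arm: Moves the arm, as the interface text tells. Its arguments: {"type":"object","properties":{"moves":{"type":"array","items":{"type":"array"}},"newtons":{"type":"number"}},"required":["moves"]}

```bash
mkdir -p pics
python3 - <<'E'
from bench import *
import cv2
for n in("top","scene"):
    im=snapshot(n); cv2.imwrite(f"pics/{n}0.png",cv2.resize(im[:,:,::-1],(800,600),interpolation=cv2.INTER_CUBIC))
    c=get_calibration(n); print(n,c)
s=read_state();print(s['t'],s['ee_pos'],s['orientation'],s['width'])
E
```

```text
top {'mtx': array([[475.12655993,   0.        , 251.10850218],
       [  0.        , 475.12655993, 191.37890926],
       [  0.        ,   0.        ,   1.        ]]), 'world_from_camera': array([[-1.55662727e-02,  9.95693071e-01, -9.13947458e-02,
         4.10870658e+02],
       [-9.99820571e-01, -1.64869840e-02, -9.32762626e-03,
         2.64047656e+01],
       [-1.07942765e-02,  9.12331506e-02,  9.95771056e-01,
         1.09937729e+03],
       [ 0.00000000e+00,  0.00000000e+00,  0.00000000e+00,
         1.00000000e+00]])}
scene {'mtx': array([[387.79103241,   0.        , 258.13977893],
       [  0.        , 387.79103241, 192.26193011],
       [  0.        ,   0.        ,   1.        ]]), 'world_from_camera': array([[ 5.38331154e-01, -5.23399659e-01,  6.60494031e-01,
         1.21876029e+03],
       [ 8.42427530e-01,  3.13108024e-01, -4.38496546e-01,
        -4.57730684e+02],
       [ 2.27029615e-02,  7.92474708e-01,  6.09482086e-01,
         7.49307123e+02],
       [ 0.00000000e+00,  0.00000000e+00,  0.00000000e+00,
         1.00000000e+00]])}
0.1 [ 145.39061253 -632.92589699  230.47420502] [-3.11998988e+00 -3.53915577e-01  4.85024826e-04] 85.43744406157434
```

View pics/top0.png

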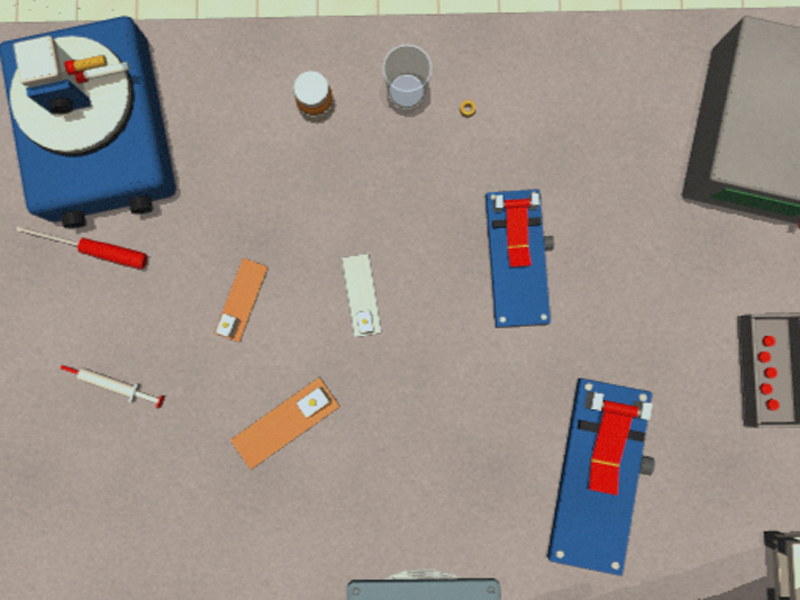

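View pics/scene0.png

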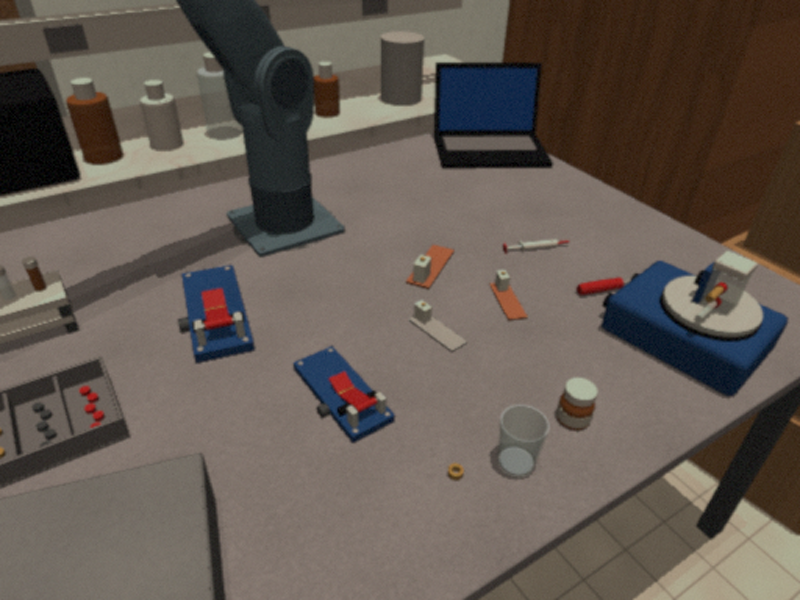

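The top view shows the small jig at about (518,258) with its mouth towards the robot. The small copper plate is at (242,300) with its grip at (227,325). The steel plate is at (362,295), and the large decoys sit below. I'll enlarge the jig and plate next.

Run:
```python
from bench import *
import cv2,numpy as np
im=snapshot("top")[:,:,::-1]
a=im[155:230,130:180]; b=im[112:217,300:360]
A=cv2.resize(a,None,fx=7,fy=7,interpolation=cv2.INTER_CUBIC);B=cv2.resize(b,None,fx=5.5,fy=5.5,interpolation=cv2.INTER_CUBIC)
o=np.zeros((600,800,3),np.uint8);o[:A.shape[0],:A.shape[1]]=A;o[:B.shape[0],400:400+B.shape[1]]=B
cv2.imwrite("pics/crop.png",o)
```

```text
(no output)
```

View pics/crop.png

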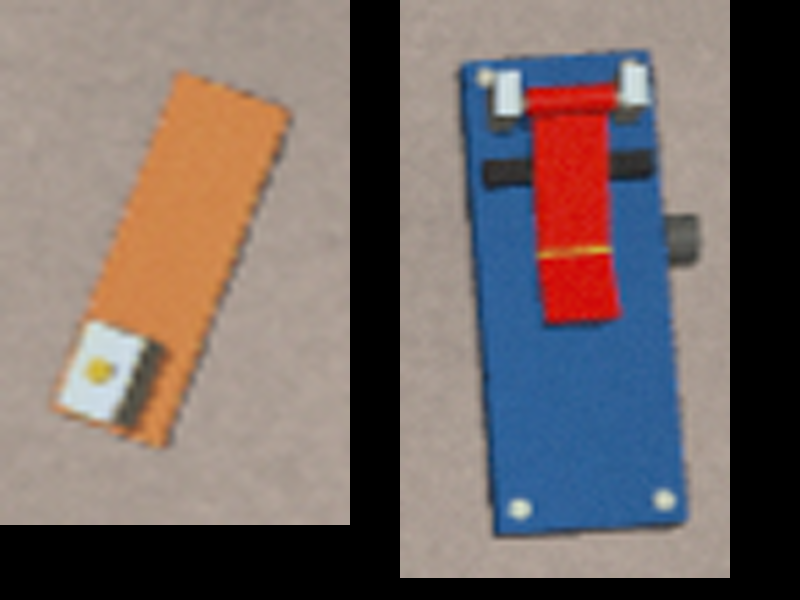

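In the crop, the plate corners are (178,72), (292,112), (165,447) and (53,408), with the screw at (98,371). The jig deck corners are (461,62), (650,50), (686,522) and (497,535), and the bend is at (540–612,252).

```bash
cat > h.py <<'E'
from bench import *
import numpy as np
from scipy.spatial.transform import Rotation as R
def w(name,px,z,cal=None):
    c=cal or get_calibration(name); K=c["mtx"];T=np.array(c["world_from_camera"])
    px=np.atleast_2d(px).astype(float)
    d=np.c_[(px[:,0]-K[0,2])/K[0,0],-(px[:,1]-K[1,2])/K[1,1],-np.ones(len(px))]@T[:3,:3].T
    return T[:3,3]+d*((z-T[2,3])/d[:,2])[:,None]
def tool(s=None):
    s=s or read_state(); return np.array(s["ee_pos"]),R.from_rotvec(s["orientation"])
E
python3 - <<'E'
from h import *
P=np.array([(178,72),(292,112),(165,447),(53,408)])/7+[130,155]
J=(np.array([(461,62),(650,50),(686,522),(497,535)])-[400,0])/5.5+[300,112]
for n,p,z in(("plate",P,6),("jig",J,18)):
    q=w("top",p,z)[:,:2]; m=q.mean(0); v=(q[0]+q[1]-q[2]-q[3])/2
    print(n,q.round(1).tolist(),"c",m,"len",np.hypot(*v),"wid",np.hypot(*(q[0]-q[1])),"yaw",np.degrees(np.arctan2(v[1],v[0])))
print("screw",w("top",np.array([98,371])/7+[130,155],44))
print("bend",w("top",(np.array([576,252])-[400,0])/5.5+[300,112],20))
S=np.array([(362,295),(343,257),(369,254),(381,333),(355,336)])*.64
print("steel",w("top",S,6))
p,r=tool();print(p,r.as_matrix().round(3))
E
```

```text
plate [[575.9, 258.4], [561.8, 220.4], [451.4, 262.3], [464.8, 299.4]] c [513.48226037 260.13639473] len 118.27029806769222 wid 40.49073542978242 yaw -20.509437373391602
jig [[666.0, -104.6], [669.7, -184.1], [470.9, -192.3], [466.8, -114.1]] c [ 568.32265516 -148.79318898] len 199.21389858794987 wid 79.55531556414698 yaw 2.537910339364999
screw [[474.49018751 275.59511927  44.        ]]
bend [[ 584.10392142 -150.07725097   20.        ]]
steel [[517.95783329  81.49159146   6.        ]
 [575.22714695 109.09848264   6.        ]
 [579.06767342  70.34773094   6.        ]
 [461.25516951  54.15785603   6.        ]
 [457.45150397  92.52539704   6.        ]]
[ 145.39611603 -633.0235736   230.59299557] [[ 0.975  0.224 -0.   ]
 [ 0.224 -0.975  0.001]
 [-0.    -0.001 -1.   ]]
```

```bash
cat >> h.py <<'E'
def go(x,y,z,yaw):
    "shift (tool axes) and turn deg to a tool-down pose with tool x at yaw deg"
    p,r=tool(); t=R.from_matrix([[np.cos(a:=np.radians(yaw)),np.sin(a),0],[np.sin(a),-np.cos(a),0],[0,0,-1]])
    print("shift",(r.inv().apply(np.array([x,y,z])-p)).round(1),"turn",np.degrees((r.inv()*t).as_rotvec()).round(2))
E
python3 -c "
from h import *
go(500,-230,150,12.9)"
```

```text
shift [ 435.9 -313.3   81. ] turn [-0.08  0.01  0.04]
```

Emit:
move_arm(moves=[[[54,-39,10],[0,0,0],85],[[108,-78,20],[0,0,0],85],[[163,-117,30],[0,0,0],85],[[218,-156,40],[0,0,0],85],[[272,-195,50],[0,0,0],85],[[327,-235,60],[0,0,0],85],[[381,-274,70],[0,0,0],85],[[436,-313,81],[0,0,0],85]], newtons=80)

```text
t: 1.15
ee_pos: [473.4, -261.0, 156.7]
orientation: [3.121, 0.354, 0.0]
wrist_force: [0.5, -1.1, -0.3]
width: 85.1
grasp_force: 0.0
```

```bash
python3 -c "
from h import *
print(read_state()['joint_pos'])
go(474.3,275.2,150,-20.5)"
```

```text
[ 0.52856813  0.4532346  -0.13764818  1.88681378  0.08352924  0.80679961
 -0.99842251]
shift [ 120.8 -522.4    6.6] turn [ 1.000e-02 -1.000e-02  3.342e+01]
```

Emit:
move_arm(moves=[[[14,-60,0],[0,0,4],85],[[28,-120,0],[0,0,8],85],[[42,-180,0],[0,0,12],85],[[56,-240,0],[0,0,16],85],[[70,-300,0],[0,0,20],85],[[84,-360,0],[0,0,25],85],[[98,-420,0],[0,0,29],85],[[112,-480,5],[0,0,33.4],85]])

```text
t: 2.15
ee_pos: [474.1, 232.4, 152.2]
orientation: [-3.091, 0.562, -0.001]
wrist_force: [0.2, -0.6, 1.1]
width: 84.9
grasp_force: 0.0
```

```bash
python3 -c "
from h import *
print(read_state()['joint_pos'])
go(474.3,275.2,130,-20.5)"
```

```text
[-0.42310232  0.44149497 -0.14863234  1.92139022  0.09017097  0.7840939
 -2.55213905]
shift [-14.9 -40.1  22.2] turn [-0.03 -0.05 -0.12]
```

Emit:
move_arm(moves=[[[-15,-40,22],[0,0,0],85],[[-15,-40,22],[0,0,0],85]])

```text
t: 2.4
ee_pos: [471.7, 277.0, 128.4]
orientation: [-3.093, 0.548, 0.005]
wrist_force: [0.0, -0.9, 1.2]
width: 85.4
grasp_force: 0.0
```

Run:
```python
from h import *
import cv2
c=get_calibration("wrist"); im=snapshot("wrist")
cv2.imwrite("pics/w1.png",cv2.resize(im[:,:,::-1],(800,600),interpolation=cv2.INTER_CUBIC))
np.savez("w1.npz",**c); print(read_state()['joint_pos'][6])
go(474.3,275.2,13,-20.5)
```

```text
-2.62372672753695
shift [  1.3  -1.6 116. ] turn [0.08 0.09 0.22]
```

View pics/w1.png

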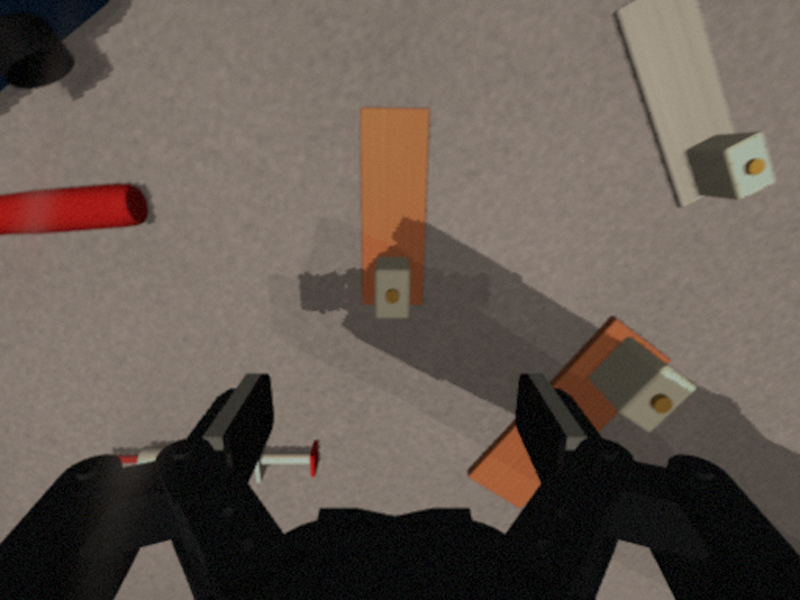

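The wrist view shows the plate straight ahead between the fingers. The screw is at (392,296) and the front corners are at (362,108) and (429,108). I'll check these against the calibration.

Run:
```python
from h import *
c=dict(np.load("w1.npz"))
print(w("",np.array([392,296])*.64,44,c)); q=w("",np.array([(362,108),(429,108),(424,303),(361,303)])*.64,6,c);print(q.round(1), q[:,:2].mean(0))
f=(q[0]+q[1]-q[2]-q[3])/2;print(np.degrees(np.arctan2(f[1],f[0])),np.hypot(*f[:2]))
```

```text
[[476.47131503 277.17167839  44.        ]]
[[577.5 258.6   6. ]
 [564.3 222.4   6. ]
 [453.  263.4   6. ]
 [467.3 302.5   6. ]] [515.5264609  261.74736306]
-20.981722197286874 118.6024023732667
```

Emit:
move_arm(moves=[[[2,-3,45],[0,0,0],85],[[2,-3,90],[0,0,0],85],[[2,-3,115],[0,0,0],85],[[2,-3,115],[0,0,0],85],[[2,-3,115],[0,0,0],10],[[2,-3,115],[0,0,0],10],[[2,-3,115],[0,0,0],10],[[2,-3,115],[0,0,0],10]], newtons=80)

```text
t: 3.45
ee_pos: [477.5, 275.8, 16.0]
orientation: [-3.091, 0.557, -0.002]
wrist_force: [-1.0, -0.4, 6.7]
width: 18.8
grasp_force: 79.0
```

Emit:
move_arm(moves=[[[0,0,-30],[0,0,0],10],[[0,0,-80],[0,0,0],10],[[0,0,-90],[0,0,0],10]])

```text
t: 3.82
ee_pos: [478.5, 276.3, 107.8]
orientation: [-3.088, 0.557, -0.006]
wrist_force: [0.5, 0.3, -3.0]
width: 19.1
grasp_force: 78.7
```

```bash
python3 -c "
from h import *
s=read_state();print(s['ee_pos'],s['width'])
go(431.4,-154.9,100,2.5)"
```

```text
[478.48099637 276.32204712 107.84221406] 19.053250126126443
shift [106.6 420.5   6.5] turn [ -0.2   -0.22 -22.96]
```

Emit:
move_arm(moves=[[[13,50,0],[0,0,-3],10],[[26,104,0],[0,0,-6],10],[[40,157,0],[0,0,-9],10],[[53,210,0],[0,0,-12],10],[[66,264,0],[0,0,-15],10],[[80,317,0],[0,0,-18],10],[[93,370,0],[0,0,-21],10],[[106,420,0],[0,0,-23],10]])

```text
t: 4.82
ee_pos: [428.1, -156.9, 104.3]
orientation: [-3.14, -0.071, 0.002]
wrist_force: [0.4, -0.7, -2.6]
width: 18.4
grasp_force: 78.8
```

Emit:
move_arm(moves=[[[0,0,0],[0,0,0],10],[[0,0,0],[0,0,0],10]])

```text
t: 5.08
ee_pos: [428.7, -154.7, 104.4]
orientation: [-3.14, -0.069, 0.002]
wrist_force: [-0.5, 0.1, -1.4]
width: 18.8
grasp_force: 79.0
```

Run:
```python
from h import *
import cv2
c=get_calibration("wrist"); im=snapshot("wrist")
cv2.imwrite("pics/w2.png",cv2.resize(im[:,:,::-1],(800,600),interpolation=cv2.INTER_CUBIC))
np.savez("w2.npz",**c); s=read_state(); print(s['joint_pos'],s['ee_pos'],s['orientation'],s['t'])
go(431.4,-154.9,100,2.5)
```

```text
[ 0.41795699  0.42617531 -0.20587574  2.12052107  0.1469955   0.60928384
 -1.41612437] [ 429.0057015  -153.99414523  104.4551634 ] [-3.13977758e+00 -7.15486711e-02  1.74544591e-03] 5.125
shift [2.4 1.  4.5] turn [-0.06  0.06  0.11]
```

View pics/w2.png

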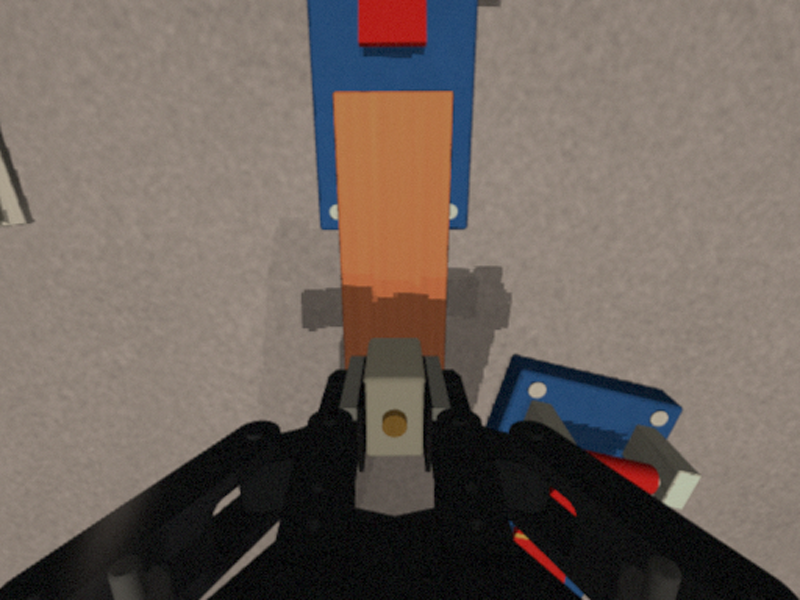

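The wrist view shows the plate held level, with its front edge at (334–453,91). The jig's rear corners are at (320,229) and (467,228), and its sides meet the top border at (308,0) and (478,0). The clip lip is at (359–426,45). The big jig's posts are at lower right, so I'll check clearance to them.

Run:
```python
from h import *
c=dict(np.load("w2.npz"))
f=lambda p,z:w("",np.array(p)*.64,z,c)[:,:2].round(1)
print("jig rear",f([(320,229),(467,228)],18).tolist(),"sides",f([(308,0),(478,0)],18).tolist())
print("lip",f([(359,45),(426,45)],32).tolist())
for z in(85,90,95,100): q=f([(334,91),(453,91),(344,340),(446,340)],z);print(z,q.tolist(),"wid",np.hypot(*(q[0]-q[1])),np.hypot(*(q[2]-q[3])))
print("big jig posts",w("top",np.array([(597,401),(645,409),(580,380),(651,391)])*.64,70).round(0).tolist())
print("big jig far corners wrist",f([(515,357),(680,405)],25).tolist())
```

```text
jig rear [[469.2, -112.1], [473.2, -191.5]] sides [[575.3, -107.6], [578.8, -186.3]]
lip [[554.9, -132.7], [556.2, -162.7]]
85 [[528.7, -128.7], [530.5, -170.1], [434.5, -132.9], [436.4, -175.3]] wid 41.43911195959682 42.44254940504871
90 [[528.0, -129.4], [529.8, -169.5], [436.8, -133.5], [438.6, -174.6]] wid 40.14037867285259 41.13939717594315
95 [[527.4, -130.1], [529.1, -168.9], [439.0, -134.0], [440.8, -173.8]] wid 38.83722441163891 39.84068272507389
100 [[526.7, -130.8], [528.4, -168.3], [441.3, -134.6], [443.0, -173.1]] wid 37.53851355607997 38.53751419072071
big jig posts [[360.0, -242.0, 70.0], [348.0, -307.0, 70.0], [389.0, -220.0, 70.0], [373.0, -317.0, 70.0]]
big jig far corners wrist [[401.2, -225.1], [374.0, -328.2]]
```

Emit:
move_arm(moves=[[[0,0,30],[0,0,0],10],[[0,0,55],[0,0,0],10],[[0,0,62],[0,0,0],10],[[0,0,66],[0,0,0],10],[[0,0,67],[0,0,0],10],[[0,0,67],[0,0,0],10]])

```text
t: 5.88
ee_pos: [429.8, -155.4, 38.5]
orientation: [3.14, 0.07, 0.002]
wrist_force: [0.3, 1.4, -2.4]
width: 18.6
grasp_force: 78.9
```

Not touching the deck yet, so I'll lower in small steps.

Emit:
move_arm(moves=[[[0,0,1.5],[0,0,0],10],[[0,0,2.5],[0,0,0],10],[[0,0,2.5],[0,0,0],10]])

```text
t: 6.25
ee_pos: [429.3, -155.3, 35.5]
orientation: [-3.141, -0.07, 0.0]
wrist_force: [-0.2, -0.1, -2.8]
width: 18.6
grasp_force: 78.9
```

Emit:
move_arm(moves=[[[0,0,1],[0,0,0],10],[[0,0,1.5],[0,0,0],10],[[0,0,1.5],[0,0,0],10]])

```text
t: 6.62
ee_pos: [429.3, -155.3, 34.0]
orientation: [3.141, 0.07, -0.0]
wrist_force: [-0.4, -0.3, -1.0]
width: 18.5
grasp_force: 79.4
```

Emit:
move_arm(moves=[[[6,0,0],[0,0,0],10],[[12,0,0.3],[0,0,0],10],[[18,0,0.3],[0,0,0],10],[[24,0,0.3],[0,0,0],10],[[30,0,0.3],[0,0,0],10],[[36,0,0.3],[0,0,0],10],[[40,0,0.3],[0,0,0],10],[[40,0,0.3],[0,0,0],10]])

```text
t: 7.62
ee_pos: [470.3, -153.6, 34.0]
orientation: [3.141, 0.07, 0.002]
wrist_force: [-0.8, 0.1, 4.3]
width: 18.5
grasp_force: 79.9
```

Run:
```python
from h import *
import cv2
s=read_state();print(s['ee_pos'],s['wrist_force'],s['moment'])
c=get_calibration("wrist"); im=snapshot("wrist");np.savez("w3.npz",**c)
cv2.imwrite("pics/w3.png",cv2.resize(im[:,:,::-1],(800,600),interpolation=cv2.INTER_CUBIC))
```

```text
[ 470.2764028  -153.55364952   33.95451652] [-0.77602124  0.06724217  4.34568787] [0.10522698 0.15448624 0.00772486]
```

View pics/w3.png

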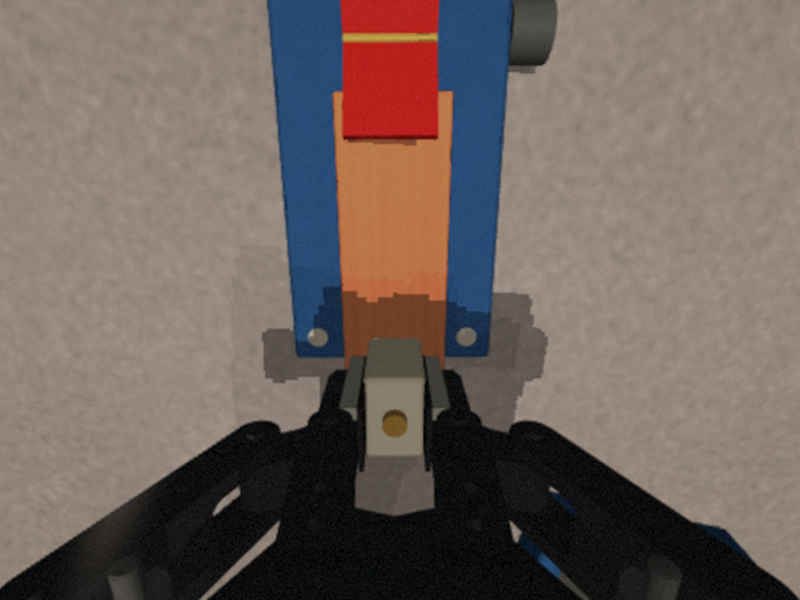

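The plate is centred under the lip. Its front edge at row 91 lies between the lip at 135 and the bend at 38, so jig x is about 0. Next I'll push in.

Emit:
move_arm(moves=[[[5,0,0],[0,0,0],10],[[10,0,0],[0,0,0],10],[[15,0,0],[0,0,0],10],[[20,0,0],[0,0,0],10],[[25,0,0],[0,0,0],10],[[30,0,0],[0,0,0],10],[[34,0,0],[0,0,0],10],[[34,0,0],[0,0,0],10]])

```text
t: 8.68
ee_pos: [501.1, -152.6, 34.0]
orientation: [3.14, 0.068, -0.007]
wrist_force: [-8.7, 0.2, 15.0]
width: 18.8
grasp_force: 81.5
```

Emit:
move_arm(moves=[[[2,0,0],[0,0,0],10],[[4,0,0],[0,0,0],10],[[6,0,0],[0,0,0],10],[[6,0,0],[0,0,0],10]])

```text
t: 9.18
ee_pos: [506.6, -152.4, 33.9]
orientation: [3.14, 0.068, -0.008]
wrist_force: [-10.8, -0.7, 15.8]
width: 18.5
grasp_force: 81.5
```

Run:
```python
from h import *
import cv2
s=read_state();print(s['ee_pos'],s['wrist_force'],s['moment'])
c=get_calibration("wrist"); im=snapshot("wrist");np.savez("w4.npz",**c)
cv2.imwrite("pics/w4.png",cv2.resize(im[:,:,::-1],(800,600),interpolation=cv2.INTER_CUBIC))
```

```text
[ 506.6025943  -152.36445549   33.9338183 ] [-10.76642908  -0.69074626  15.77126153] [0.09642849 1.87382403 0.02957811]
```

View pics/w4.png

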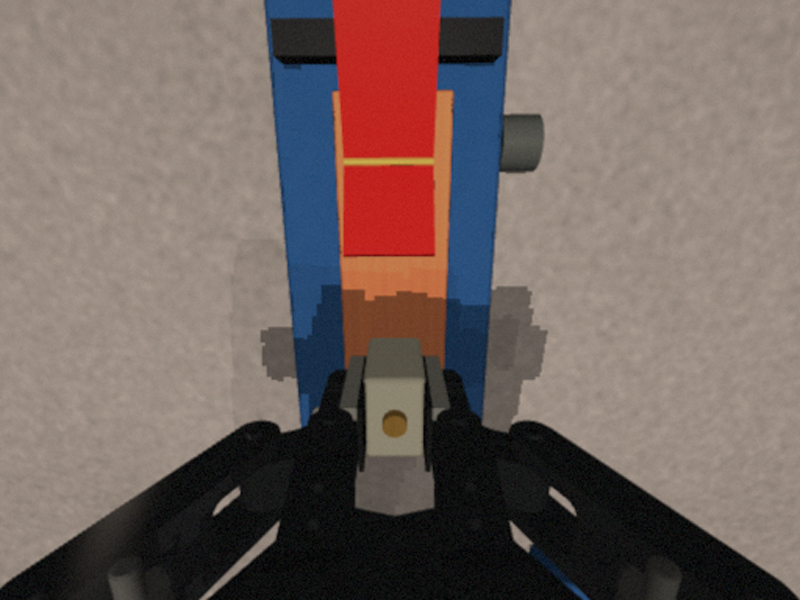

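The plate is under the clip and straight. Its front edge at row 91 is about 7 mm short of the stop face at row 64, so I'll push the last few mm.

Emit:
move_arm(moves=[[[2,0,0],[0,0,0],10],[[4,0,0],[0,0,0],10],[[5,0,0],[0,0,0],10],[[5,0,0],[0,0,0],10]])

```text
t: 9.72
ee_pos: [511.4, -152.2, 34.0]
orientation: [3.14, 0.068, -0.009]
wrist_force: [-11.0, -0.7, 17.1]
width: 18.2
grasp_force: 81.8
```

Emit:
move_arm(moves=[[[0,0,-0.8],[0,0,0],10],[[0,0,-0.8],[0,0,0],50],[[0,0,-0.8],[0,0,0],50],[[0,0,-0.8],[0,0,0],50],[[0,0,-15],[0,0,0],50],[[0,0,-40],[0,0,0],50],[[0,0,-80],[0,0,0],50],[[0,0,-120],[0,0,0],50]])

```text
t: 10.72
ee_pos: [514.4, -151.5, 155.8]
orientation: [3.141, 0.07, 0.001]
wrist_force: [1.1, -0.7, 0.5]
width: 49.8
grasp_force: 0.0
```

Emit:
move_arm(moves=[[[-20,0,-30],[0,0,0],50],[[-20,0,-30],[0,0,0],50],[[-20,0,-30],[0,0,0],50]])

```text
t: 11.1
ee_pos: [494.4, -152.4, 183.7]
orientation: [3.141, 0.07, 0.001]
wrist_force: [-0.1, -0.3, -0.1]
width: 49.8
grasp_force: 0.0
```

Run:
```python
from h import *
import cv2
c=get_calibration("wrist"); im=snapshot("wrist");np.savez("w5.npz",**c)
cv2.imwrite("pics/w5.png",cv2.resize(im[:,:,::-1],(800,600),interpolation=cv2.INTER_CUBIC))
```

```text
(no output)
```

View pics/w5.png

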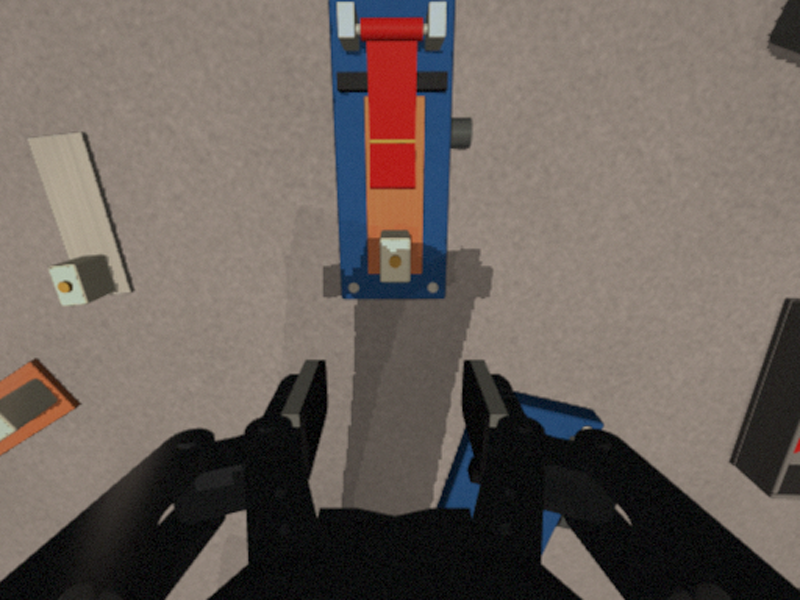

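The plate lies straight and centred under the clip. Its front edge at row 97 is about 4 mm from the stop face at row 91, and the gripper is clear.

```bash
python3 -c "
from bench import *
print(finish_job())"
```

```text
the job is handed in; nothing more can be done
None
```

The small copper plate is under the clip of the small jig, centred and straight, about 4 mm short of the stop bar; I let go at about 10 s and handed the job in at about 11 s, and no verdict came back.

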